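# Wipe the chocolate chips off the tin into the open tub

### The arm

A 7-joint arm with a two-finger parallel gripper is mounted at the origin on a cart in front of the work surface, level with it; the furniture and walls round the work are solid. World frame = base frame: x ahead of the robot, y to its left, z up, the work surface at z = 0. Lengths are in m, angles in rad, forces in N, time in s.
With the tool pointing down it reaches from about 0.4 to 0.85 m from the base axis. Payload 4.5 kg.
Tool frame: the origin (TCP) lies at the very end of the fingers, on their centre line; the grasp point (between the pads) lies 19 mm behind it (grip_point_offset is the distance from the TCP to the grasp point, in m); z points along the fingers, y is the line along which they close (so a half turn about z gives the same grasp; the last joint's range is limited). The gripper opens to 88 mm and grips with 3 to 60 N. Pads are 18 mm wide; open, the fingers measure 123 mm over their backs; the gripper's body (75 mm by 187 mm) begins 45 mm behind the grasp point.
Start: joints at [-1.193, 0.689, -0.195, 1.565, 0.157, 0.902, -0.215], TCP at [0.211, 0.588, 0.239] pointing down, gripper open.
Joint ranges: [-3.01, 3.01], [-0.46, 2.08], [-1.47, 1.51], [0.13, 2.56], [-1, 4.14], [0.04, 2.09], [-2.66, 2.66]. Speed limits (rad/s): [2.57, 2.57, 3.14, 3.14, 3.14, 3.14, 3.14].

### API

Orientations are given as a unit quaternion [x, y, z, w].
In Python, from plant import get_state, snapshot, camera_params, finish_job, grip_point_offset gives the robot as it stands.
- The arm moves only by the shell command python3 -m handwheel 'ROWS' [FORCE]. ROWS is a JSON list of rows, 1 to 10 of them, each written [opening, [dx, dy, dz], [rx, ry, rz]]: the opening from 0.0 (shut) to 1.0 (fully open), then dx, dy, dz in a scale on which 1.0 is 0.8 m, then a rotation vector rx, ry, rz in parts of the range, where 1.0 means pi rad; each row is the pose to reach, as a shift and turn from the pose commanded when the command began, along the tool's axes at that moment; what a row does not reach only later rows make up. A row lasts 1/10 s, in which the tool goes at most 0.05 m and 0.15 rad, less where a joint would pass 70% of its speed; a pose out of reach is approached as far as the arm can. The fingers move at their own pace and stop on an object; FORCE is the grip in N (left out, the last holds). Time passes only in rows, so rows that do not move let the fingers close. It prints the time, the measured TCP pose, the force, the opening and the grip force at its end. No shift or turn number may pass 1 either way. Input that does not fit is refused with a message, and nothing moves.
- get_state(): the state, without advancing time (a new reading comes with each control period).
- snapshot(name): name is "side" or "top"; returns (picture, depth): 420x560x3 uint8, red, green, blue; 420x560 float32, m along the optical axis (not along the pixel's ray), 0 where there is no reading.
- camera_params(name): a dict with "fx", "fy", "cx", "cy" (pixels), "k1" (the pictures are not rectified: a ray, as slopes to the right and down, at radius r is drawn at 1 + k1 r^2 times it, then the intrinsics apply), "rvec" (rotation vector, rad) and "tvec" (3), from world to camera coordinates, as OpenCV has them. Camera axes: x right, y down, z forward; pixel columns grow to the right and rows downward; lengths in m; the calibration is good to about 2 mm. A picture is of the moment at which its call begins. camera_params takes no time and is no camera call.
- finish_job(): hands the job in; it is judged then, once.
The state is a dict: "clock": time; "q": joint angles; "qd": joint speeds; "joint_torque": joint torques, N m; "tool_pos": TCP position; "eef_rot": TCP orientation; "contact_force": force on the tool from outside, world axes, zero at the start; "moment": the same for the moment, N m; "opening": opening from 0.0 (shut) to 1.0 (fully open); "finger_force": force on a finger pad.
Only numpy, scipy, OpenCV 4.12 (cv2) and the standard library are available. Lean on these libraries where they do the work, as an engineer would, in place of code of your own. Each camera call takes 0.05 s, during which the arm holds its last target. There are 200 camera calls.

### The job

Two chocolate chips are left on top of the dark red biscuit tin. Take the scraper block with the wooden grip, wipe both chips along the tin and over its end into the open clear tub that stands there, and then stand the scraper upright on top of the tin and let go of it. Push the chips with the scraper only, never with the gripper, and leave the tub standing where it is.

Things in the scene. Friction and masses are not known exactly. Their poses are not given: they have to be found in the camera images.
- scraper: Scraper block standing on its black sole on the table, to the right of the tin. Sole 28 x 130 mm, 16 mm high; steel plate 32 x 126 mm up to 24 mm; wooden grip 26 mm thick (along x), 96 mm long (along y), up to the top at 74 mm. About 0.18 kg. Origin: centre of the underside; z up, x across its thin side (grip across and wipe along x, either face leading), y along its length.
- tub: Open clear food tub, 104 (x) x 156 (y) x 51 mm high, loose on the table, reddish-brown solid filling up to 28 mm, mouth 84 x 126 mm. Origin: centre of the underside; z up. It stands 5 mm from the tin's left end, parallel to it: its x axis lies along the tin's long centre line and points away from the tin, so the tin's end edge is 57 mm and the tin's centre 169 mm behind its origin (-x).
- chip_a: Dark chocolate chip, loose angular slab about 30 x 26 x 10 mm, 12 g; origin: centre of its underside. It lies on the tin within 70 mm of the tin's centre along its length and 32 mm of its long centre line. The tin: dark red, closed, immovable, 224 long x 174 wide x 70 mm high, its flat level top 70 mm above the table.
- chip_b: Second dark chocolate chip, same size and mass, farther from the tub, lying on the tin within the same limits; the two centres are at least 40 mm apart along the tin. Origin: centre of its underside.

How it is judged:
By the outcome, as a careful person would: the job done as asked, in the order asked, and still so for the second after the job is handed in, with the robot touching nothing.
It also fails if it takes over 48 s, if anything falls off the work surface, if the arm or the gripper's body presses on something with over 40 N, if the wrist force passes 120 N, or if a joint passes its speed limit or range.

## Working session

There is one attempt and no reset: what is moved stays moved. The work goes in short steps, Python scripts to look and compute and a shell command to move; the robot and the scene stay as the last step left them, time stands still between calls to the robot, and variables do not carry over. Pictures are saved under pics/ and viewed, at most 12 in all, crops included, and the job is handed in when it is done.

```bash
mkdir -p pics; cat > h.py <<'E'
import numpy as np,cv2
from plant import *
from scipy.spatial.transform import Rotation as R
def cloud(name,save=None):
    im,d=snapshot(name);p=camera_params(name)
    if save: cv2.imwrite('pics/'+save,im[:,:,::-1])
    K=np.array([[p['fx'],0,p['cx']],[0,p['fy'],p['cy']],[0,0,1.]])
    v,u=np.mgrid[:d.shape[0],:d.shape[1]]
    n=cv2.undistortPoints(np.stack([u,v],-1).reshape(-1,1,2).astype(float),K,np.array([p['k1'],0,0,0.])).reshape(d.shape+(2,))
    c=np.dstack([n*d[...,None],d]).reshape(-1,3)
    w=R.from_rotvec(np.ravel(p['rvec'])).inv().apply(c-np.ravel(p['tvec'])).reshape(d.shape+(3,))
    w[d==0]=np.nan
    return im,w
E
python3 - <<'E'
from h import *
for n in('top','side'):
    im,w=cloud(n,n+'0.png'); np.savez(n+'0.npz',im=im,w=w)
s=get_state();print(s);print(R.from_quat(s['eef_rot']).as_matrix().round(3),grip_point_offset)
E
```

```text
{'clock': 0.1, 'q': array([-1.19318865,  0.68987999, -0.19451156,  1.56620286,  0.1573094 ,
        0.9025132 , -0.21509651]), 'qd': array([ 0.00082057, -0.00157654,  0.00178517, -0.00321844,  0.00259436,
        0.00146649, -0.00125318]), 'joint_torque': array([-2.78328036e-03, -5.28497994e+01, -1.27168123e+00, -1.53837812e+01,
       -5.26723545e-02,  1.99272676e-03,  4.59138971e-05]), 'tool_pos': array([0.21053352, 0.58788764, 0.23801249]), 'eef_rot': array([ 1.71021684e-01,  9.85266935e-01, -8.03022937e-04, -7.19577196e-05]), 'contact_force': array([ 0.07657934, -0.28649672,  0.5731683 ]), 'moment': array([0.0476426 , 0.00767765, 0.01359353]), 'finger_force': 0.0, 'opening': 0.9999001066679278}
[[-0.942  0.337 -0.   ]
 [ 0.337  0.942 -0.002]
 [-0.    -0.002 -1.   ]] 0.0187
```

View pics/top0.png

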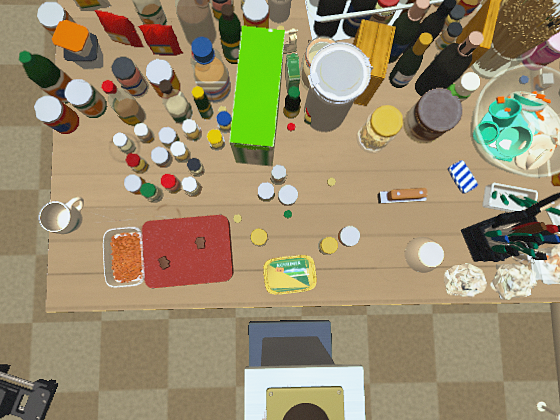

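View pics/side0.png

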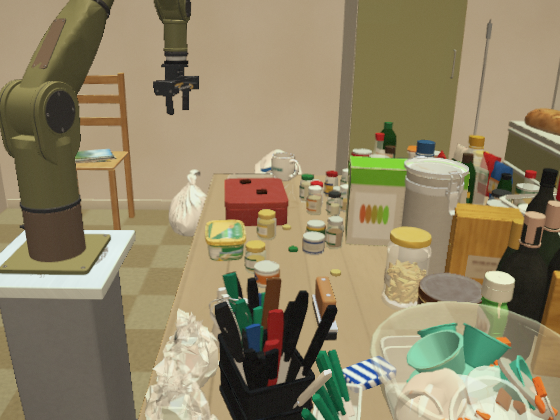

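The top view shows the tin at about (187,250), the tub at (125,257), and the chips at (165,262) (nearer the tub) and (200,242). The scraper is at (403,195), its length running along image columns. The start gripper is at lower left.

```bash
python3 - <<'E'
from h import *
D=np.load('top0.npz');im=D['im'].astype(int);w=D['w']
v,u=np.mgrid[:420,:560]
def rect(n,m):
    P=w[m];P=P[~np.isnan(P).any(1)]
    r=cv2.minAreaRect(P[:,:2].astype(np.float32));print(n,len(P),'mean',P.mean(0).round(4),'z',np.percentile(P[:,2],[5,50,95]).round(3),'rect',np.round(r[0],4),np.round(r[1],4),round(r[2],2));return P
Z=w[...,2]
box=lambda a,b,c,d:(u>a)&(u<b)&(v>c)&(v<d)
tin=box(135,240,205,295)&(Z>.06)
rect('tin',tin)
s=im.sum(2)
rect('tub',box(95,150,218,295)&(Z>.015)&(Z<.06))
rect('tubrim',box(95,148,218,295)&(Z>.04)&(Z<.06))
for n,b in(('a',(154,175,252,275)),('b',(190,212,232,253))):
    rect(n,box(*b)&(im[...,0]<115)); rect(n+'z',box(*b)&(Z>.0755))
print(im[240,180],im[242,200])
rect('scraper',box(370,435,180,210)&(Z>.01)); rect('grip',box(370,435,180,210)&(Z>.06))
# obstacles over z 
m=(u>80)&(u<470)&(Z>.03)&(w[...,0]>.2)&(w[...,0]<.9)
k,l,st,c=cv2.connectedComponentsWithStats(m.astype(np.uint8))
for i in range(1,k):
    if st[i,4]>25:
        P=w[l==i];print(c[i].round(),P[:,:2].min(0).round(3),P[:,:2].max(0).round(3),P[:,2].max().round(3))
E
```

```text
tin 5803 mean [0.4672 0.301  0.0701] z [0.067 0.07  0.074] rect [0.4682 0.3019] [0.1737 0.2263] 4.1
tub 1961 mean [0.4565 0.4769 0.0281] z [0.016 0.023 0.052] rect [0.4564 0.4691] [0.1544 0.1031] 3.42
tubrim 437 mean [0.4573 0.4733 0.048 ] z [0.041 0.048 0.054] rect [0.4564 0.4691] [0.1544 0.1031] 3.42
a 63 mean [0.4392 0.358  0.078 ] z [0.07  0.079 0.083] rect [0.4399 0.3571] [0.0311 0.0271] 25.36
az 99 mean [0.4392 0.3565 0.0797] z [0.077 0.08  0.083] rect [0.44   0.3571] [0.0281 0.0304] 89.01
b 35 mean [0.4881 0.2632 0.0777] z [0.072 0.079 0.082] rect [0.4881 0.2652] [0.0285 0.0251] 0.08
bz 98 mean [0.4882 0.2652 0.0794] z [0.076 0.079 0.082] rect [0.488  0.2653] [0.0251 0.0284] 89.25
[168  65  57] [130  93  72]
scraper 610 mean [ 0.6061 -0.2734  0.0564] z [0.021 0.071 0.077] rect [ 0.6092 -0.2833] [0.0315 0.1307] 1.62
grip 373 mean [ 0.6085 -0.2816  0.0733] z [0.066 0.074 0.078] rect [ 0.6096 -0.2833] [0.0265 0.0978] 2.0
[339.  87.] [ 0.793 -0.203] [ 0.9   -0.003] 0.264
[251. 115.] [0.7   0.052] [0.9   0.251] 0.21
[440. 106.] [ 0.765 -0.446] [ 0.9   -0.302] 0.181
[207.  93.] [0.8
[... 411 characters left out ...]
63.] [0.683 0.414] [0.722 0.458] 0.088
[278. 174.] [0.648 0.036] [0.689 0.082] 0.082
[142. 188.] [0.601 0.375] [0.673 0.471] 0.088
[170. 183.] [0.627 0.327] [0.669 0.366] 0.083
[191. 186.] [0.616 0.269] [0.66  0.312] 0.086
[266. 191.] [0.601 0.072] [0.649 0.118] 0.056
[288. 195.] [0.59  0.009] [0.642 0.061] 0.045
[407. 194.] [ 0.595 -0.332] [ 0.624 -0.234] 0.08
[180. 252.] [0.377 0.185] [0.56  0.523] 0.085
[349. 236.] [ 0.476 -0.155] [ 0.527 -0.103] 0.046
[259. 237.] [0.478 0.093] [0.525 0.138] 0.077
[328. 245.] [ 0.453 -0.091] [ 0.498 -0.046] 0.071
[427. 254.] [ 0.406 -0.37 ] [ 0.49  -0.293] 0.072
[289. 274.] [ 0.351 -0.034] [0.452 0.105] 0.06
[459. 279.] [ 0.336 -0.451] [ 0.423 -0.385] 0.1
```

```bash
cat > to.py <<'E'
import sys
from h import *
x,y,z,a=map(float,sys.argv[1:5]);s=get_state();M=R.from_quat(s['eef_rot']);a=np.radians(a)
Y=np.array([np.cos(a),np.sin(a),0]);Zt=np.array([0,0,-1.]);T=R.from_matrix(np.c_[np.cross(Y,Zt),Y,Zt])
print('shift',M.inv().apply(np.array([x,y,z])-s['tool_pos']).round(4),'turn',(M.inv()*T).as_rotvec().round(4),'tcp',s['tool_pos'].round(4),'t',round(s['clock'],2),'F',s['contact_force'].round(1),'open',round(s['opening'],3),'grip',round(s['finger_force'],1))
E
python3 to.py .609 -.283 .2 1.8
```

```text
shift [-0.6686 -0.6856  0.0392] turn [-1.3000e-03  1.1000e-03  1.1956e+00] tcp [0.2105 0.5879 0.238 ] t 0.1 F [ 0.1 -0.3  0.6] open 1.0 grip 0.0
```

The rows are not in the units I measure in: shifts go in shares of 0.8 m and turns go in shares of pi rad. I convert before sending: -0.685 m / 0.8 = -0.8563, -0.668 m / 0.8 = -0.835, 1.195 rad / 3.1416 = 0.3804.

```bash
python3 -m handwheel '[[1,[-0.835,-0.8563,0],[0,0,0.3804]],[1,[-0.835,-0.8563,0],[0,0,0.3804]],[1,[-0.835,-0.8563,0],[0,0,0.3804]],[1,[-0.835,-0.8563,0],[0,0,0.3804]],[1,[-0.835,-0.8563,0],[0,0,0.3804]],[1,[-0.835,-0.8563,0],[0,0,0.3804]],[1,[-0.835,-0.8563,0],[0,0,0.3804]],[1,[-0.835,-0.8563,0],[0,0,0.3804]],[1,[-0.835,-0.8563,0],[0,0,0.3804]],[1,[-0.835,-0.8563,0],[0,0,0.3804]]]' 40; python3 to.py .609 -.283 .2 1.8
```

```text
clock: 1.1
tool_pos: [0.419, 0.132, 0.2386]
eef_rot: [0.696, 0.719, -0.0, -0.0]
contact_force: [1.0, 0.1, -0.2]
opening: 1.001
finger_force: 0.0
shift [-0.421   0.1764  0.0387] turn [-0.0001  0.0001  0.0011] tcp [0.419  0.132  0.2386] t 1.1 F [ 1.   0.1 -0.2] open 1.001 grip 0.0
```

Converted, -0.421 m / 0.8 = -0.5263, 0.176 m / 0.8 = 0.22.

```bash
python3 -m handwheel '[[1,[-0.5263,0.22,0.0475],[0,0,0]],[1,[-0.5263,0.22,0.0475],[0,0,0]],[1,[-0.5263,0.22,0.0475],[0,0,0]],[1,[-0.5263,0.22,0.0475],[0,0,0]],[1,[-0.5263,0.22,0.0475],[0,0,0]],[1,[-0.5263,0.22,0.0475],[0,0,0]],[1,[-0.5263,0.22,0.0475],[0,0,0]],[1,[-0.5263,0.22,0.0475],[0,0,0]],[1,[-0.5263,0.22,0.0475],[0,0,0]],[1,[-0.5263,0.22,0.0475],[0,0,0]]]'>/dev/null; python3 to.py .609 -.283 .030 1.8
python3 - <<'E'
from h import *
im,w=cloud('side','side1.png');np.savez('side1.npz',im=im,w=w)
cv2.imwrite('pics/side1c.png',cv2.resize(im[150:420,180:480,::-1],None,fx=2,fy=2))
E
```

```text
shift [0.0072 0.0015 0.1694] turn [-0.0003  0.0051 -0.0072] tcp [ 0.6077 -0.2894  0.1994] t 2.1 F [-0.7  0.4  0.1] open 0.999 grip 0.0
```

View pics/side1c.png

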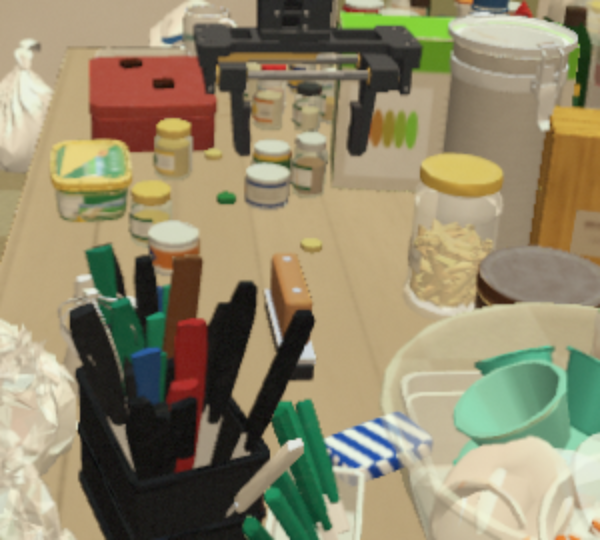

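The open gripper hangs over the scraper (crop about (290,290)) with its fingers across it, and the jars are clear of its path down.

Converted, 0.12 m / 0.8 = 0.15, 0.08 m / 0.8 = 0.1.

```bash
python3 -m handwheel '[[1,[0,0,0.05],[0,0,0]],[1,[0,0,0.1],[0,0,0]],[1,[0,0,0.15],[0,0,0]]]'>/dev/null; python3 to.py .609 -.283 .030 1.8
```

```text
shift [-0.0041  0.0009  0.0496] turn [ 0.0002 -0.0017  0.0023] tcp [ 0.6079 -0.2791  0.0796] t 2.45 F [ 0.6 -0.1 -0. ] open 1.001 grip 0.0
```

Converted, 0.049 m / 0.8 = 0.0613, 0.04 m / 0.8 = 0.05.

```bash
python3 -m handwheel '[[1,[0,0.0013,0.025],[0,0,0]],[1,[0,0.0013,0.05],[0,0,0]],[1,[0,0.0013,0.0613],[0,0,0]],[1,[0,0.0013,0.0613],[0,0,0]],[0.6,[0,0.0013,0.0613],[0,0,0]],[0,[0,0.0013,0.0613],[0,0,0]],[0,[0,0.0013,0.0613],[0,0,0]],[0,[0,0.0013,0.0613],[0,0,0]],[0,[0,0.0013,0.0613],[0,0,0]],[0,[0,0.0013,0.0613],[0,0,0]]]' 40 >/dev/null; python3 to.py .609 -.283 .030 1.8
```

```text
shift [-0.0016 -0.0002  0.0018] turn [0.0002 0.     0.0005] tcp [ 0.6091 -0.2814  0.0318] t 3.45 F [-0.2 -0.4  0.5] open 0.482 grip 0.0
```

```bash
python3 -m handwheel '[[0,[0,0,0],[0,0,0]],[0,[0,0,0],[0,0,0]],[0,[0,0,0],[0,0,0]],[0,[0,0,0],[0,0,0]],[0,[0,0,0],[0,0,0]]]' 40 >/dev/null; python3 to.py .609 -.283 .030 1.8
```

```text
shift [-0.0017  0.      0.0016] turn [-0.0003 -0.0001  0.0006] tcp [ 0.6089 -0.2813  0.0316] t 3.95 F [-0.4  0.  -0. ] open 0.292 grip 40.0
```

Converted, -0.17 m / 0.8 = -0.2125, -0.12 m / 0.8 = -0.15.

```bash
python3 -m handwheel '[[0,[0,0,-0.0375],[0,0,0]],[0,[0,0,-0.0875],[0,0,0]],[0,[0,0,-0.15],[0,0,0]],[0,[0,0,-0.2125],[0,0,0]],[0,[0,0,-0.2125],[0,0,0]]]' >/dev/null; python3 to.py .474 .22 .2 94
```

```text
shift [ 0.5077 -0.1237  0.0048] turn [ 0.0056  0.0157 -1.6091] tcp [ 0.6135 -0.2835  0.2096] t 4.45 F [ 1.3 -0.7 -0.6] open 0.288 grip 40.0
```

Converted, 0.5 m / 0.8 = 0.625, -0.12 m / 0.8 = -0.15, -1.61 rad / 3.1416 = -0.5125.

```bash
python3 -m handwheel '[[0,[0.625,-0.15,0],[0,0,-0.5125]],[0,[0.625,-0.15,0],[0,0,-0.5125]],[0,[0.625,-0.15,0],[0,0,-0.5125]],[0,[0.625,-0.15,0],[0,0,-0.5125]],[0,[0.625,-0.15,0],[0,0,-0.5125]],[0,[0.625,-0.15,0],[0,0,-0.5125]],[0,[0.625,-0.15,0],[0,0,-0.5125]],[0,[0.625,-0.15,0],[0,0,-0.5125]],[0,[0.625,-0.15,0],[0,0,-0.5125]],[0,[0.625,-0.15,0],[0,0,-0.5125]]]' >/dev/null; python3 -m handwheel '[[0,[0,0,0],[0,0,-0.0286]],[0,[0,0,0],[0,0,-0.0286]],[0,[0,0,0],[0,0,-0.0286]],[0,[0,0,0],[0,0,-0.0286]]]' >/dev/null; python3 to.py .474 .22 .11 94
```

```text
shift [0.0022 0.0213 0.0913] turn [-0.0013 -0.0005 -0.0232] tcp [0.4772 0.199  0.2013] t 5.85 F [-0.5  0.3 -0.8] open 0.293 grip 40.0
```

Converted, 0.07 m / 0.8 = 0.0875, 0.021 m / 0.8 = 0.0263, -0.023 rad / 3.1416 = -0.0073.

```bash
python3 -m handwheel '[[0,[0.0025,0.0263,0],[0,0,-0.0073]],[0,[0.0025,0.0263,0.05],[0,0,-0.0073]],[0,[0.0025,0.0263,0.0875],[0,0,-0.0073]],[0,[0.0025,0.0263,0.0875],[0,0,-0.0073]],[0,[0.0025,0.0263,0.0875],[0,0,-0.0073]]]' >/dev/null; python3 to.py .474 .22 .1016 94
python3 - <<'E'
from h import *
im,w=cloud('side')
cv2.imwrite('pics/side2.png',cv2.resize(im[100:300,160:400,::-1],None,fx=3,fy=3,interpolation=cv2.INTER_CUBIC))
E
```

```text
shift [ 0.0001 -0.0008  0.0303] turn [-0.0008 -0.0005  0.0022] tcp [0.4741 0.2208 0.1319] t 6.35 F [ 0.1  0.4 -0.4] open 0.299 grip 40.0
```

View pics/side2.png

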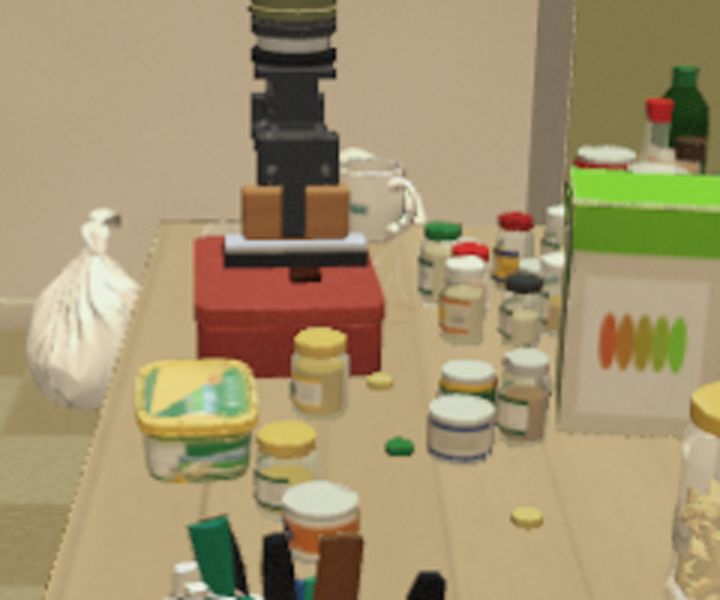

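The scraper hangs level over the near part of the tin (crop about (295,250)), and chip b is visible just below and beyond its sole at (305,275).

Converted, 0.029 m / 0.8 = 0.0363, 0.025 m / 0.8 = 0.0313.

```bash
python3 -m handwheel '[[0,[0,-0.0013,0.0188],[0,0,0]],[0,[0,-0.0013,0.0313],[0,0,0]],[0,[0,-0.0013,0.0363],[0,0,0]],[0,[0,-0.0013,0.0363],[0,0,0]]]'>/dev/null; python3 to.py .474 .22 .1016 94;  python3 -m handwheel '[[0,[0,0,0.0019],[0,0,0]],[0,[0,0,0.0019],[0,0,0]]]'>/dev/null; python3 to.py .474 .22 .1016 94
```

```text
shift [ 0.     -0.0007  0.0013] turn [0.     0.0002 0.0041] tcp [0.474  0.2207 0.1029] t 6.8 F [-0.3  0.5 -1.5] open 0.295 grip 40.0
shift [ 0.0001 -0.0009 -0.    ] turn [0.0004 0.0006 0.0044] tcp [0.4741 0.2209 0.1016] t 7.0 F [ 0.4 -0.7 -1.4] open 0.29 grip 40.0
```

Converted, 0.001 m / 0.8 = 0.0013.

```bash
python3 -m handwheel '[[0,[0,0,0.0013],[0,0,0]],[0,[0,0,0.0013],[0,0,0]]]'>/dev/null; python3 to.py .474 .22 .1016 94;  python3 -m handwheel '[[0,[0,0,0.0013],[0,0,0]],[0,[0,0,0.0013],[0,0,0]]]'>/dev/null; python3 to.py .474 .22 .1016 94
```

```text
shift [ 0.0002 -0.0009 -0.0006] turn [0.0003 0.0011 0.0044] tcp [0.4742 0.2209 0.101 ] t 7.2 F [-1.4 -0.4  4.4] open 0.295 grip 40.0
shift [ 0.0003 -0.0009 -0.0006] turn [0.0002 0.0018 0.0044] tcp [0.4742 0.2209 0.101 ] t 7.4 F [-1.8 -1.4 14.7] open 0.293 grip 40.0
```

Converted, 0.095 m / 0.8 = 0.1188, 0.085 m / 0.8 = 0.1063.

```bash
python3 -m handwheel '[[0,[0,0.0063,-0.0009],[0,0,0]],[0,[0,0.0188,-0.0009],[0,0,0]],[0,[0,0.0313,-0.0009],[0,0,0]],[0,[0,0.0438,-0.0009],[0,0,0]],[0,[0,0.0563,-0.0009],[0,0,0]],[0,[0,0.0688,-0.0009],[0,0,0]],[0,[0,0.0813,-0.0009],[0,0,0]],[0,[0,0.0938,-0.0009],[0,0,0]],[0,[0,0.1063,-0.0009],[0,0,0]],[0,[0,0.1188,-0.0009],[0,0,0]]]'>/dev/null; python3 to.py .46 .4196 .101 94
python3 - <<'E'
from h import *
im,w=cloud('top')
cv2.imwrite('pics/top3.png',cv2.resize(im[190:310,80:250,::-1],None,fx=4,fy=4,interpolation=cv2.INTER_CUBIC))
E
```

```text
shift [ 0.0004  0.108  -0.0006] turn [-0.0061  0.001   0.0015] tcp [0.4681 0.3119 0.1011] t 8.4 F [ 0.6 -7.5 11.1] open 0.291 grip 40.0
```

View pics/top3.png

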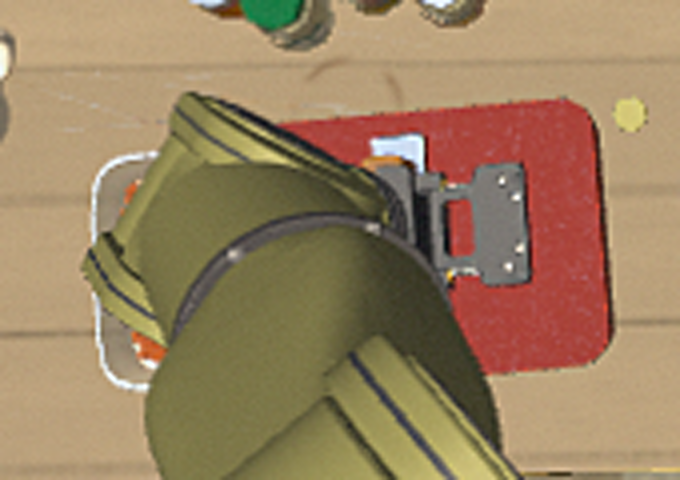

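The arm hides the chips, but the scraper plate (crop about (405,160)) is mid-tin with clear red behind it, so chip b went with it. I'll go on over the end.

Converted, 0.1 m / 0.8 = 0.125, 0.09 m / 0.8 = 0.1125.

```bash
python3 -m handwheel '[[0,[0,0.0125,-0.0005],[0,0,0]],[0,[0,0.025,-0.0005],[0,0,0]],[0,[0,0.0375,-0.0005],[0,0,0]],[0,[0,0.05,-0.0005],[0,0,0]],[0,[0,0.0625,-0.0005],[0,0,0]],[0,[0,0.075,-0.0005],[0,0,0]],[0,[0,0.0875,-0.0005],[0,0,0]],[0,[0,0.1,-0.0005],[0,0,0]],[0,[0,0.1125,-0.0005],[0,0,0]],[0,[0,0.125,-0.0005],[0,0,0]]]'>/dev/null; python3 to.py .46 .4196 .101 94
python3 -m handwheel '[[0,[0,0.005,0],[0,0,0]],[0,[0,0.01,0],[0,0,0]],[0,[0,0.01,0],[0,0,0]]]'>/dev/null;python3 to.py .46 .4196 .101 94
python3 - <<'E'
from h import *
im,w=cloud('side')
cv2.imwrite('pics/side4.png',cv2.resize(im[110:250,170:350,::-1],None,fx=4,fy=4,interpolation=cv2.INTER_CUBIC))
E
```

```text
shift [-0.0003  0.0058  0.    ] turn [-0.0029  0.0008  0.0032] tcp [0.4602 0.4138 0.101 ] t 9.45 F [ 0.2 -3.4  5.5] open 0.293 grip 40.0
shift [-0.0006 -0.0024 -0.    ] turn [-0.0025  0.0005  0.004 ] tcp [0.4592 0.422  0.101 ] t 9.75 F [ 0.  -4.5  7.4] open 0.292 grip 40.0
```

View pics/side4.png

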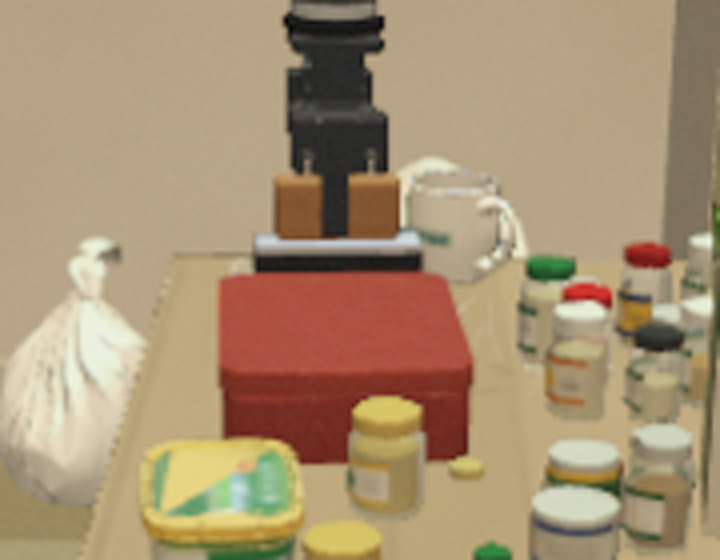

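The tin top is clear: the scraper sits at its far end (crop about (335,255)) and no chip is left on the red. I'll back off, still holding the scraper, to see the tub.

Converted, -0.27 m / 0.8 = -0.3375, -0.08 m / 0.8 = -0.1.

```bash
python3 -m handwheel '[[0,[0,0,-0.0375],[0,0,0]],[0,[0,-0.0375,-0.075],[0,0,0]],[0,[0,-0.1,-0.1],[0,0,0]],[0,[0,-0.1625,-0.1],[0,0,0]],[0,[0,-0.225,-0.1],[0,0,0]],[0,[0,-0.2875,-0.1],[0,0,0]],[0,[0,-0.3375,-0.1],[0,0,0]],[0,[0,-0.3375,-0.1],[0,0,0]],[0,[0,-0.3375,-0.1],[0,0,0]]]'>/dev/null; python3 to.py .4682 .3019 .101 94
python3 - <<'E'
from h import *
im,w=cloud('top');np.savez('top5.npz',im=im,w=w)
cv2.imwrite('pics/top5.png',cv2.resize(im[200:310,80:250,::-1],None,fx=4,fy=4,interpolation=cv2.INTER_CUBIC))
v,u=np.mgrid[:420,:560];m=(u>95)&(u<150)&(v>218)&(v<295)&(w[...,2]>.041)&(w[...,2]<.06)
print(cv2.minAreaRect(w[m][:,:2].astype(np.float32)))
E
```

```text
shift [0.0002 0.149  0.0794] turn [0.0007 0.0003 0.0018] tcp [0.4791 0.1532 0.1803] t 10.7 F [-0.2  0.6 -0.5] open 0.294 grip 40.0
((0.4562377631664276, 0.4692695736885071), (0.15480534732341766, 0.10362608730792999), 4.4109907150268555)
```

View pics/top5.png

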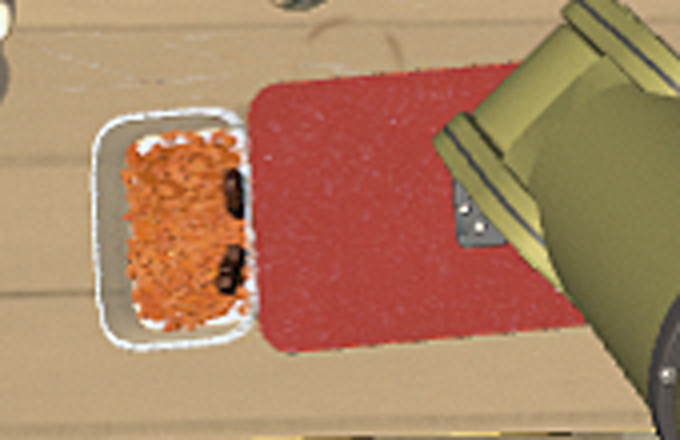

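Both chips are inside the tub near its tin-side wall (crop (233,192) and (229,270)), and the tub hasn't moved. I'll check the chips' heights, then place the scraper mid-tin.

Converted, 0.149 m / 0.8 = 0.1863, 0.14 m / 0.8 = 0.175.

```bash
python3 - <<'E'
from h import *
D=np.load('top5.npz');w=D['w'];im=D['im'].astype(int)
for c in((138,248),(137,267)):
    p=w[c[1]-5:c[1]+6,c[0]-3:c[0]+4];d=im[c[1]-5:c[1]+6,c[0]-3:c[0]+4].sum(2)<150
    q=p[d];print(len(q),q.min(0).round(3),q.max(0).round(3))
E
python3 -m handwheel '[[0,[0,0.0625,0],[0,0,0]],[0,[0,0.125,0],[0,0,0]],[0,[0,0.175,0],[0,0,0]],[0,[0,0.1863,0.025],[0,0,0]],[0,[0,0.1863,0.0625],[0,0,0]],[0,[0,0.1863,0.0875],[0,0,0]],[0,[0,0.1863,0.095],[0,0,0]],[0,[0,0.1863,0.0975],[0,0,0]],[0,[0,0.1863,0.0988],[0,0,0]]]'>/dev/null; python3 to.py .4682 .3019 .101 94
```

```text
32 [0.465 0.426 0.04 ] [0.491 0.434 0.058]
33 [0.415 0.424 0.013] [0.441 0.436 0.068]
shift [-0.0002 -0.0019  0.0009] turn [0.0015 0.001  0.0054] tcp [0.4679 0.3038 0.1019] t 11.65 F [ 0.8 -0.2 -0.5] open 0.292 grip 40.0
```

```bash
python3 - <<'E'
from h import *
D=np.load('top5.npz');w=D['w'];im=D['im'].astype(int)
d=np.array([-.0698,.9976])
for c in((138,248),(137,267)):
    p=w[c[1]-6:c[1]+7,c[0]-5:c[0]+6];m=im[c[1]-6:c[1]+7,c[0]-5:c[0]+6].sum(2)<200
    x=(p[...,:2]-[.4563,.4692])@d
    print('median z',np.median(p[m][:,2]).round(4),'along',np.percentile(x[m],[0,10,50,90,100]).round(4))
    for r in(3,6,9): print((x[r]*1e3).round(),(p[r,:,2]*1e3).round(),im[c[1]-6+r,c[0]-5:c[0]+6].sum(1))
E
python3 -m handwheel '[[0,[0,-0.0025,0.0013],[0,0,0]],[0,[0,-0.0025,0.0013],[0,0,0]]]'>/dev/null; python3 to.py .4682 .3019 .101 94
```

```text
median z 0.0511 along [-0.0441 -0.043  -0.0405 -0.0379 -0.0343]
[-18. -19. -34. -35. -39. -40. -41. -42. -45. -50. -59.] [22. 17. 56. 52. 54. 52. 46. 38. 41. 50. 71.] [362 408 331 204 313 271  24 228 446 483 355]
[-16. -21. -23. -35. -39. -40. -44. -43. -45. -51. -58.] [18. 24. 23. 51. 58. 51. 55. 45. 41. 53. 68.] [309 368 331 160 133 150 106 118 421 487 345]
[-18. -20. -25. -37. -37. -41. -43. -43. -47. -49. -58.] [25. 21. 28. 59. 53. 58. 54. 45. 51. 49. 70.] [374 353 351 233 117 129  97  10 462 507 275]
median z 0.0594 along [-0.0445 -0.0431 -0.0387 -0.0332 -0.0283]
[-12. -15. -18. -21. -37. -39. -41. -44. -44. -36. -48.] [17. 21. 21. 21. 63. 62. 60. 62. 54. 21. 51.] [304 378 439 321 142 187 255 174   0 400 537]
[-11. -14. -33. -36. -39. -40. -42. -41. -33. -34. -47.] [17. 17. 69. 71. 71. 67. 64. 55. 19. 16. 50.] [311 377 288 232 283 186  41  22 235 421 501]
[-11. -12. -31. -34. -36. -38. -38. -37. -33. -32. -47.] [17. 14. 65. 66. 65. 63. 54. 44. 20.  9. 50.] [321 247 200 244 320 237  26  71  97 505 734]
shift [0.0001 0.0014 0.0001] turn [0.0007 0.0012 0.0038] tcp [0.4684 0.3005 0.1011] t 11.85 F [-0.3  0.2 -0.5] open 0.289 grip 40.0
```

Chip a reads rather high (about 65 mm against the 51 mm rim), so it may be standing on a corner. I'll back off again for a second look before letting go.

Converted, -0.17 m / 0.8 = -0.2125, -0.14 m / 0.8 = -0.175.

```bash
python3 -m handwheel '[[0,[0,0,-0.05],[0,0,0]],[0,[0,-0.05,-0.1],[0,0,0]],[0,[0,-0.1125,-0.1],[0,0,0]],[0,[0,-0.175,-0.1],[0,0,0]],[0,[0,-0.2125,-0.1],[0,0,0]],[0,[0,-0.2125,-0.1],[0,0,0]],[0,[0,-0.2125,-0.1],[0,0,0]]]'>/dev/null; python3 to.py .4682 .3019 .101 94
python3 - <<'E'
from h import *
L=[cloud('top') for _ in range(12)]
w=np.median([l[1] for l in L],0);im=np.mean([l[0] for l in L],0)
np.savez('top6.npz',im=im,w=w)
cv2.imwrite('pics/top6.png',cv2.resize(im[225:290,98:160,::-1].astype(np.uint8),None,fx=9,fy=9,interpolation=cv2.INTER_NEAREST))
d=np.array([-.0698,.9976]);x=(w[...,:2]-[.4563,.4692])@d
for r in range(238,278,2): print(r,(x[r,130:148]*1e3).round().astype(int),(w[r,130:148,2]*1e3).round().astype(int))
E
```

```text
shift [0.0006 0.1722 0.08  ] turn [0.0004 0.0013 0.0018] tcp [0.481  0.1302 0.1809] t 12.55 F [-0.5  0.8 -0.8] open 0.289 grip 40.0
238 [                  -8                  -13                  -17
                  -20                  -21                  -23
                  -25                  -29                  -31
 -9223372036854775808                  -37                  -49
                  -50                  -59                  -62
                  -65                  -67                  -70] [                  13                   19                   24
                   24                   21                   17
                   16                   19                   19
 -9223372036854775808                   19                   52
                   46                   69                   68
                   70                   69                   71]
240 [-11 -13 -14 -19 -19 -22 -25 -30 -31 -32 -35 -49 -50 -59 -62 -64 -67 -69] [21 19 15 24 15 15 17 23 20 14 15 51 47 70 69 70 69 69]
242 [-11 -13 -15 -19 -22 -24 -35 -37 -39 -29 -46 -49 -50 -59
[... 4271 characters left out ...]
-37 -39 -40 -40 -33 -35 -48 -55 -59 -61 -63 -66] [21 23 22 19 66 65 67 64 60 51 20 18 51 69 71 70 70 71]
270 [ -7  -9 -11 -13 -31 -34 -36 -38 -38 -38 -32 -31 -48 -48 -58 -60 -63 -65] [23 19 18 16 64 65 65 62 54 46 16  5 52 46 69 70 70 69]
272 [ -6  -8 -10 -13 -29 -33 -36 -36 -36 -31 -33 -34 -47 -48 -58 -60 -63 -65] [18 17 15 18 57 62 64 58 50 24 21 15 51 44 69 69 70 70]
274 [ -5  -8 -11 -15 -15 -18 -21 -24 -27 -29 -32 -35 -46 -47 -57 -60 -62 -65] [16 20 19 23 17 16 17 21 20 17 20 19 50 44 69 69 70 70]
276 [ -7  -9 -11 -14 -16 -20 -23 -25 -22 -28 -32 -44 -46 -47 -57 -60 -62 -65] [23 22 20 20 20 24 24 23  5 17 20 53 49 44 69 69 69 70]<stdin>:7: RuntimeWarning: invalid value encountered in cast
```

View pics/top6.png

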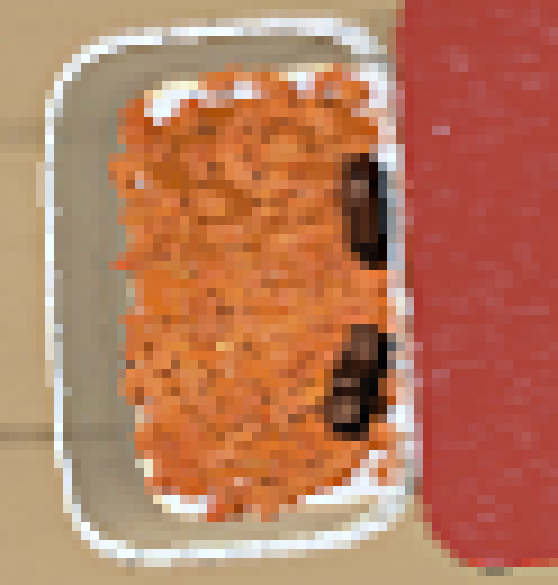

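Both chips stand on edge inside the tub against its tin-side wall (crop (362,210) and (355,380)). They haven't moved since the last look, but chip a's top is about 16 mm above the rim. I'll tilt the scraper with its front edge down and tip that chip flat into the tub.

Converted, 0.294 m / 0.8 = 0.3675, 0.25 m / 0.8 = 0.3125, 0.6 rad / 3.1416 = 0.191.

```bash
python3 -m handwheel '[[0,[0,0.0625,0],[0.0477,0,0]],[0,[0,0.125,0],[0.0955,0,0]],[0,[0,0.1875,0],[0.1432,0,0]],[0,[0,0.25,0],[0.191,0,0]],[0,[0,0.3125,0],[0.191,0,0]],[0,[0,0.3675,0],[0.191,0,0]],[0,[0,0.3675,0],[0.191,0,0]],[0,[0,0.3675,0],[0.191,0,0]],[0,[0,0.3675,0],[0.191,0,0]]]'>/dev/null; python3 to.py .4597 .4236 .0905 94
```

```text
shift [-0.0008  0.0508  0.0737] turn [-0.6014  0.0013  0.0042] tcp [0.4589 0.4233 0.18  ] t 14.05 F [ 0.9  0.2 -1.7] open 0.294 grip 40.0
```

Converted, 0.073 m / 0.8 = 0.0913, 0.0722 m / 0.8 = 0.0903.

```bash
python3 -m handwheel '[[0,[0,0.0254,0.0369],[0,0,0]],[0,[0,0.0458,0.0664],[0,0,0]],[0,[0,0.0584,0.0848],[0,0,0]],[0,[0,0.0623,0.0903],[0,0,0]],[0,[0,0.0629,0.0913],[0,0,0]],[0,[0,0.0629,0.0913],[0,0,0]]]'>/dev/null; python3 to.py .4566 .468 .0905 94
```

```text
shift [ 0.0007  0.042  -0.0194] turn [-6.041e-01  4.300e-03 -2.000e-04] tcp [0.4605 0.4226 0.0984] t 14.65 F [-4.8  0.8 24.1] open 0.294 grip 40.0
```

The sloping sole rests on the tin's end edge (24 N, well under the limits). I'll ease off upward and then come forward and down clear of that edge.

Converted, 0.013 m / 0.8 = 0.0163, -0.0115 m / 0.8 = -0.0144.

```bash
python3 -m handwheel '[[0,[0,-0.0083,-0.012],[0,0,0]],[0,[0,-0.0083,-0.012],[0,0,0]],[0,[0,0.0008,-0.0131],[0,0,0]],[0,[0,0.0098,-0.0144],[0,0,0]],[0,[0,0.0163,-0.015],[0,0,0]]]'>/dev/null; python3 to.py .4566 .468 .0905 94; python3 -m handwheel '[[0,[0,0.0065,-0.0005],[0,0,0]],[0,[0,0.0121,-0.0044],[0,0,0]],[0,[0,0.0178,-0.0084],[0,0,0]],[0,[0,0.024,-0.0125],[0,0,0]],[0,[0,0.0301,-0.0168],[0,0,0]],[0,[0,0.0301,-0.0168],[0,0,0]]]'>/dev/null; python3 to.py .4566 .468 .0905 94
```

```text
shift [-0.0018  0.0224 -0.0125] turn [-0.6004 -0.      0.0051] tcp [0.4567 0.4424 0.0928] t 15.15 F [-0.1  0.2 -1.2] open 0.29 grip 40.0
shift [-0.0015 -0.0017  0.0024] turn [-0.5986  0.0015  0.0051] tcp [0.4549 0.4706 0.0915] t 15.75 F [ 0.2 -0.3 -1.7] open 0.292 grip 40.0
```

Converted, -0.298 m / 0.8 = -0.3725, -0.263 m / 0.8 = -0.3288, -0.6 rad / 3.1416 = -0.191.

```bash
python3 -m handwheel '[[0,[0,-0.0283,-0.0413],[0,0,0]],[0,[0,-0.0635,-0.0928],[0,0,0]],[0,[0,-0.1223,-0.0676],[-0.0477,0,0]],[0,[0,-0.1738,-0.0323],[-0.0955,0,0]],[0,[0,-0.225,0.003],[-0.1432,0,0]],[0,[0,-0.2775,0.0384],[-0.191,0,0]],[0,[0,-0.3288,0.0736],[-0.191,0,0]],[0,[0,-0.3725,0.1038],[-0.191,0,0]],[0,[0,-0.3725,0.1038],[-0.191,0,0]]]'>/dev/null; python3 -m handwheel '[[0,[0,0,0],[0,0,0]],[0,[0,0,0],[0,0,0]],[0,[0,0,0],[0,0,0]]]'>/dev/null;python3 to.py .4682 .3019 .1015 94
python3 - <<'E'
from h import *
L=[cloud('top') for _ in range(8)]
w=np.median([l[1] for l in L],0);im=np.mean([l[0] for l in L],0)
cv2.imwrite('pics/top7.png',cv2.resize(im[225:290,98:180,::-1].astype(np.uint8),None,fx=8,fy=8,interpolation=cv2.INTER_NEAREST))
v,u=np.mgrid[:420,:560];b=(u>95)&(u<150)&(v>218)&(v<295);m=b&(w[...,2]>.041)&(w[...,2]<.06)
print(cv2.minAreaRect(w[m][:,:2].astype(np.float32)))
dk=(b&(u<143)&(im.sum(2)<200)).astype(np.uint8);k,l,s,c=cv2.connectedComponentsWithStats(dk)
for i in range(1,k):
    if s[i,4]>8: q=w[l==i];print(c[i].round(),s[i,4],np.nanmedian(q,0).round(3),np.nanpercentile(q[:,2],[10,90]).round(3))
E
```

```text
shift [-0.0007  0.1218  0.0903] turn [0.0019 0.0007 0.0082] tcp [0.477  0.1802 0.1916] t 16.95 F [-0.5  1.4 -1.3] open 0.295 grip 40.0
((0.45621901750564575, 0.46941640973091125), (0.15456107258796692, 0.1025499776005745), 4.137151718139648)
[138. 248.] 42 [0.478 0.43  0.05 ] [0.044 0.055]
[131. 266.] 32 [0.431 0.449 0.036] [0.029 0.037]
```

View pics/top7.png

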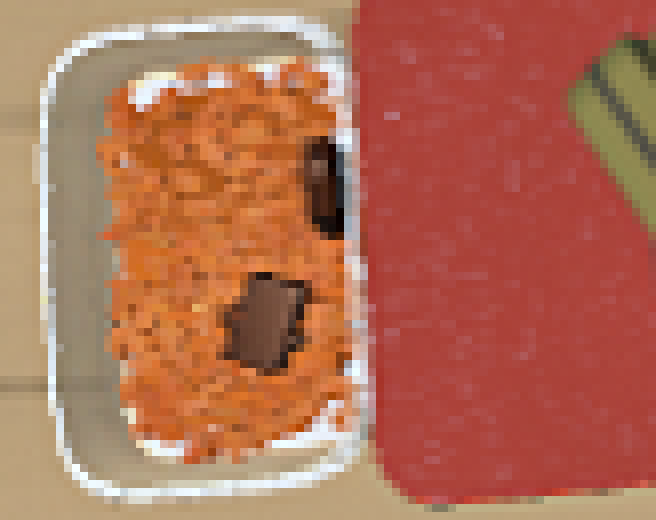

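Chip a now lies flat in the tub (crop (268,322), top at 36 mm). Chip b stands on edge inside, its top about level with the rim, and the tub is unmoved. Now I'll place the scraper.

Converted, 0.122 m / 0.8 = 0.1525, 0.1 m / 0.8 = 0.125, 0.008 rad / 3.1416 = 0.0025.

```bash
python3 -m handwheel '[[0,[0,0.0625,0],[0,0,0.0025]],[0,[0,0.125,0.0125],[0,0,0.0025]],[0,[0,0.1525,0.05],[0,0,0.0025]],[0,[0,0.1525,0.0875],[0,0,0.0025]],[0,[0,0.1525,0.1063],[0,0,0.0025]],[0,[0,0.1525,0.11],[0,0,0.0025]],[0,[0,0.1525,0.11],[0,0,0.0025]]]'>/dev/null; python3 to.py .4682 .3019 .101 94
```

```text
shift [-0.0004  0.003   0.0023] turn [-0.0003 -0.0005 -0.0037] tcp [0.468  0.2989 0.1033] t 18.05 F [-0.   0.7 -1.6] open 0.296 grip 40.0
```

The rows are not in the units I measure in: shifts go in shares of 0.8 m and turns go in shares of pi rad. I convert before sending: 0.0025 m / 0.8 = 0.0031, 0.002 m / 0.8 = 0.0025.

```bash
python3 -m handwheel '[[0,[0,0,0.0013],[0,0,0]],[0,[0,0,0.0025],[0,0,0]],[0,[0,0,0.0031],[0,0,0]],[0,[0,0,0.0031],[0,0,0]]]'>/dev/null; python3 to.py .4682 .3019 .101 94
```

```text
shift [-0.0001  0.0029  0.0004] turn [ 0.0005  0.0007 -0.0038] tcp [0.4683 0.299  0.1014] t 18.45 F [-0.8  0.9 -1.8] open 0.289 grip 40.0
```

Converted, 0.0008 m / 0.8 = 0.001, 0.0005 m / 0.8 = 0.0006.

```bash
python3 -m handwheel '[[0,[0,0,0.0006],[0,0,0]],[0,[0,0,0.001],[0,0,0]],[0,[0,0,0.001],[0,0,0]]]'>/dev/null; python3 to.py .4682 .3019 .101 94
```

```text
shift [-0.0004  0.0029 -0.0009] turn [-0.     -0.     -0.0035] tcp [0.468  0.299  0.1001] t 18.75 F [-1.   0.3 -1.4] open 0.293 grip 40.0
```

Converted, 0.001 m / 0.8 = 0.0013, 0.0005 m / 0.8 = 0.0006.

```bash
python3 -m handwheel '[[0,[0,0,0.0006],[0,0,0]],[0,[0,0,0.0013],[0,0,0]],[0,[0,0,0.0013],[0,0,0]]]'>/dev/null; python3 to.py .4682 .3019 .101 94
python3 - <<'E'
from h import *
im,w=cloud('side')
cv2.imwrite('pics/side8.png',cv2.resize(im[110:250,190:320,::-1],None,fx=4,fy=4,interpolation=cv2.INTER_CUBIC))
E
```

```text
shift [-0.0004  0.0029 -0.002 ] turn [-0.     -0.0001 -0.0036] tcp [0.468  0.2989 0.099 ] t 19.05 F [-0.4 -0.7 -1.5] open 0.287 grip 40.0
```

View pics/side8.png

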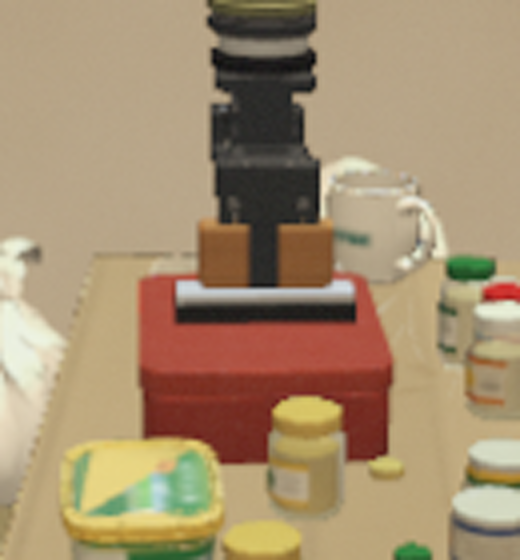

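The scraper looks upright and level just above the tin (sole at crop (265,312)). It slipped up slightly in the grip during the edge contact, so I'll keep lowering until it touches.

Converted, 0.0014 m / 0.8 = 0.0018, 0.0007 m / 0.8 = 0.0009.

```bash
for i in 1; do python3 -m handwheel '[[0,[0,0,0.0009],[0,0,0]],[0,[0,0,0.0018],[0,0,0]],[0,[0,0,0.0018],[0,0,0]]]'>/dev/null; done; python3 to.py .4682 .3019 .101 94
```

```text
shift [-0.0003  0.0029 -0.0023] turn [ 0.      0.0007 -0.0035] tcp [0.4681 0.299  0.0987] t 19.4 F [-1.1 -0.6  8.3] open 0.292 grip 40.0
```

Converted, -0.0006 m / 0.8 = -0.0008.

```bash
python3 -m handwheel '[[0,[0,0,-0.0008],[0,0,0]],[0.3,[0,0,-0.0008],[0,0,0]],[0.4,[0,0,-0.0008],[0,0,0]],[0.7,[0,0,-0.0008],[0,0,0]],[1,[0,0,-0.0008],[0,0,0]],[1,[0,0,-0.0008],[0,0,0]],[1,[0,0,-0.0008],[0,0,0]],[1,[0,0,-0.0008],[0,0,0]]]' 10 >/dev/null; python3 to.py .4682 .3019 .101 94
```

```text
shift [-0.0003  0.0029 -0.0027] turn [ 0.0001  0.     -0.0036] tcp [0.4681 0.299  0.0983] t 20.2 F [-0.   0.3 -0.6] open 0.823 grip 0.0
```

Next I'll go straight up slowly, then back clear, and check.

Converted, -0.25 m / 0.8 = -0.3125, -0.2 m / 0.8 = -0.25.

```bash
python3 -m handwheel '[[1,[0,0,-0.0125],[0,0,0]],[1,[0,0,-0.0375],[0,0,0]],[1,[0,0,-0.075],[0,0,0]],[1,[0,0,-0.125],[0,0,0]],[1,[0,0,-0.175],[0,0,0]],[1,[0,-0.0625,-0.1875],[0,0,0]],[1,[0,-0.125,-0.1875],[0,0,0]],[1,[0,-0.1875,-0.1875],[0,0,0]],[1,[0,-0.25,-0.1875],[0,0,0]],[1,[0,-0.3125,-0.1875],[0,0,0]]]' >/dev/null; python3 -m handwheel '[[1,[0,-0.0625,0],[0,0,0]],[1,[0,-0.0625,0],[0,0,0]],[1,[0,-0.0625,0],[0,0,0]],[1,[0,-0.0625,0],[0,0,0]]]'>/dev/null;python3 to.py .4682 .3019 .101 94
python3 - <<'E'
from h import *
im,w=cloud('top')
cv2.imwrite('pics/top9.png',cv2.resize(im[190:310,80:250,::-1],None,fx=4,fy=4,interpolation=cv2.INTER_CUBIC))
v,u=np.mgrid[:420,:560];b=(u>95)&(u<250)&(v>205)&(v<295)
m=b&(w[...,2]>.125)&(w[...,2]<.16);print(np.nanmean(w[m],0),np.percentile(w[m][:,2],[5,95]),cv2.minAreaRect(w[m][:,:2].astype(np.float32)))
m=b&(u<148)&(v>218)&(w[...,2]>.041)&(w[...,2]<.06);print(cv2.minAreaRect(w[m][:,:2].astype(np.float32)))
E
```

```text
shift [-0.0007  0.3003  0.1482] turn [ 0.0011  0.0009 -0.0016] tcp [0.4879 0.0021 0.2488] t 21.6 F [-1.2  0.9  0.6] open 1.0 grip 0.0
[0.47179459 0.2965932  0.14189304] [0.13231346 0.14619144] ((0.47187501192092896, 0.29859933257102966), (0.0949133113026619, 0.02680579014122486), 4.013341426849365)
((0.4562765061855316, 0.4687822759151459), (0.15419143438339233, 0.10343481600284576), 2.7418015003204346)
```

View pics/top9.png

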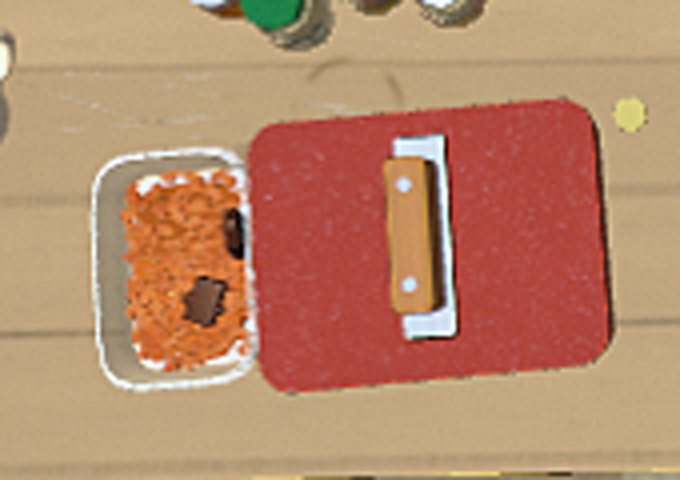

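The scraper stands upright mid-tin (crop about (415,235), top at 144 mm). Both chips are in the tub at (205,298) and (235,232), and the tub is in place with the robot clear.

```bash
python3 -c "from plant import *;print(finish_job())"
```

```text
the job is handed in; nothing more can be done
None
```

The job is handed in at about 21.7 s: both chips were wiped into the tub (one lies flat, the other stands on edge against the inner wall), the tub is where it was, and the scraper stands upright and released on the tin.

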